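# Find the full tin by feel

### The job

One of the three identical closed tins in the spring-clip rack holds the steel watch parts and is clearly the heaviest: pull the tins one by one straight up out of their clips, feel what each weighs, and set the two lighter ones down upright on the floor of the clear acrylic tray. Finish still holding the heaviest tin up in the gripper above the rack or the tray, upright and still, with its base about 15 cm above the bench and touching nothing but the gripper. Never drop a tin or tip one over, and leave the watch stand and the other things on the bench undisturbed.

Things in the scene. Friction and masses are not known exactly. Their poses are not given: they have to be found in the camera images.
- rack: spring-clip rack: aluminium bar fixed on the bench, 64 mm (x) by 270 mm (y) by 18 mm high; origin at the centre of its underside, z up. Three round seats in a row along its y axis, at y = -90, 0 and +90 mm, 4 mm deep, their floors 14 mm above the bench
- seat_mid (a point): centre of the middle seat's floor (the others are alike). Two sprung steel arms, 13 mm wide, stand on the tin's +y and -y sides, up to 28 mm from its axis and 35 mm above the bench, and grip the groove in its foot. A straight pull up of about 4 to 8 N beyond the weight snaps the tin free in the first 10 mm; 25 mm up it is clear of the arms
- tin_a: closed screw-top aluminium tin, one of three that look alike: 44 mm diameter, 64 mm tall, straight side from 16 mm up (grip about 46 mm above its base), a groove round its foot; origin at the centre of its underside, z up. Weighs 0.1 to 0.55 kg; the heaviest is at least 0.15 kg heavier than either other. Starts in any one of the rack's seats
- tin_b: closed screw-top aluminium tin, one of three that look alike: 44 mm diameter, 64 mm tall, straight side from 16 mm up (grip about 46 mm above its base), a groove round its foot; origin at the centre of its underside, z up. Weighs 0.1 to 0.55 kg; the heaviest is at least 0.15 kg heavier than either other. Starts in any one of the rack's seats
- tin_c: closed screw-top aluminium tin, one of three that look alike: 44 mm diameter, 64 mm tall, straight side from 16 mm up (grip about 46 mm above its base), a groove round its foot; origin at the centre of its underside, z up. Weighs 0.1 to 0.55 kg; the heaviest is at least 0.15 kg heavier than either other. Starts in any one of the rack's seats
- tray: clear acrylic tray with a dark green felt liner, fixed to the bench, 140 mm (x) by 240 mm (y), walls 4 mm thick and 25 mm high, inner floor 4 mm above the bench; origin at the centre of its underside, z up
- watch_stand: aluminium stand, 72 mm round base and a post, 140 mm tall, with a spring clip that grips a steel watch case; stays where it is, leave it alone; origin at the centre of its underside
- loupe: steel eye loupe standing on end, 38 mm diameter, 30 mm tall; loose, leave it alone; origin at its underside
- screwdriver: yellow plastic screwdriver lying down, 130 mm long; loose, leave it alone; origin at its underside
- ring_dish: grey ceramic ring dish, 90 mm diameter, 26 mm tall; loose, leave it alone; origin at its underside
- tweezers: steel tweezers lying down, 120 mm long; loose, leave it alone; origin at its underside
There are look-alikes about, which are no part of the job. What is shaped like the tin_a but yellow is not meant.

How it is judged:
By the outcome, as a careful person would: the job done as asked, in the order asked, and still so for the second after the job is handed in, while the arm keeps its last pose, push and grip.
It also fails if it takes over 72 s, if anything falls off the work surface, if the arm or the gripper's body presses on something with over 40 N, if the wrist force passes 120 N, or if a joint passes its speed limit or range.

### The arm

A 6-joint arm with a two-finger parallel gripper is mounted at the origin on the work surface. World frame = base frame: x ahead of the robot, y to its left, z up, the work surface at z = 0. Lengths are in m, angles in rad, forces in N, time in s.
With the tool pointing down it reaches from about 0.3 to 0.875 m from the base axis. Payload 6.4 kg.
Tool frame: the origin (TCP) lies on the centre line of the jaws, within the pads' length; the fingertips stand 11 mm ahead of it and the grasp point (between the pads) lies 8 mm behind it; x points along the fingers, y is the direction in which the jaws open and shut, and the axes are right-handed (so a half turn about x gives the same grasp; the last joint's range is limited). The gripper opens to 85 mm and grips with 20 to 120 N. Pads are 22 mm wide; open, the fingers measure 114 mm over their backs; the gripper's body (76 mm by 85 mm) begins 54 mm behind the grasp point. The pads swing forward as they close: fully open they stand 13 mm farther back than shut.
Start: joints at [-1.34, 0.181, 1.607, -0, 1.354, -0.206], TCP at [0.243, -0.521, 0.242] pointing down, gripper open.
Joint ranges: [-2.99, 2.99], [-0.89, 2.07], [0.3, 2.58], [-1.14, 4.28], [0, 2.63], [-3.12, 3.12]. Speed limits (rad/s): [2.57, 2.57, 3.01, 3.14, 3.14, 3.14].

### API

Orientations are given as a unit quaternion [w, x, y, z].
In Python, from bench import ctrl, camera, hand_in gives the robot as it stands. The module is installed in compiled form; this text tells all that it offers.
- The arm moves only by the tool drive_tool, never from a script. Its argument "increments" is a list of rows, each a list of 7 numbers: the shift along the tool's x, y, z in m, then the turn, a rotation vector about the tool's x, y, z in degrees, then the gripper's target within -1 to 1 (fully open at 1, half-way at 0, shut at -1). In form: [[dx, dy, dz, rx, ry, rz, claw], ...]. A call has 1 to 10 rows; each row shifts and turns the commanded pose from where the row before left it, along the tool's axes as they then stand; what a row does not reach is not made up. A row lasts 1/8 s, in which the tool goes at most 62.5 mm and 10.7 degrees, less where a joint would pass 70% of its speed; a pose out of reach is approached as far as the arm can. A call is refused whole if a number of a shift passes 0.0625 or a number of a turn 10.7, either way. A call with a gripper value outside its range is refused whole. The fingers move at their own pace and stop on an object; the grip force is fixed at half the most. Time passes only in rows, so rows that do not move let the fingers close. It gives the time, the measured TCP pose, the force and the opening at its end, in the units of the state.
- ctrl.get_obs(): the state, without advancing time (a new reading comes with each control period).
- camera(name): name is "side" or "top" or "wrist"; returns a dict with "img" (480x640x3 uint8, red, green, blue), "depth" (480x640 float32, m along the optical axis (not along the pixel's ray), 0 where there is no reading), "fx", "fy", "cx", "cy" (pixels), "world_from_camera" (4x4, takes a point from camera to world coordinates); the wrist camera has in their place "hand_eye" (4x4, takes a point from camera to tool coordinates, whose origin is the TCP and whose axes are the tool frame's). Camera axes: x right, y down, z forward; pixel columns grow to the right and rows downward; lengths in m; the calibration is good to about 2 mm. A picture is of the moment at which its call begins: read the wrist's pose just before it.
- hand_in(): hands the job in, once; it reports no verdict.
The state is a dict: "time_s": time; "q": joint angles; "dq": joint speeds; "joint_efforts": joint torques, N m; "eef_pos": TCP position; "eef_rot": TCP orientation; "wrist_force": force on the tool from outside, world axes, zero at the start; "torque": the same for the moment, N m; "opening": opening from 0.0 (shut) to 1.0 (fully open).
Only numpy, scipy, OpenCV 4.12 (cv2) and the standard library are available. Lean on these libraries where they do the work, as an engineer would, in place of code of your own. Each camera call takes 0.05 s, during which the arm holds its last target.

## Working session

There is one attempt and no reset: what is moved stays moved. The work goes in short steps, Python scripts to look and compute and a tool call to move; the robot and the scene stay as the last step left them, time stands still between calls to the robot, and variables do not carry over. Pictures are saved under pics/ and viewed, and the job is handed in when it is done.

Besides the shell and the picture viewer there is one more tool, called after "Call:" as name(argument=value, ...), one argument or row to a line, values as JSON. drive_tool: Moves the arm, as the interface text tells. Its arguments: {"type":"object","properties":{"increments":{"type":"array","items":{"type":"array","items":{"type":"number"}}}},"required":["increments"]}

```bash
mkdir -p pics
python3 - <<'E'
from bench import ctrl, camera
import cv2, pickle
o=ctrl.get_obs(); print(o)
d={}
for n in ["side","top","wrist"]:
    c=camera(n); d[n]=c
    cv2.imwrite(f"pics/{n}0.png",c["img"][:,:,::-1])
    print(n,c["fx"],c["fy"],c["cx"],c["cy"],c.get("world_from_camera",c.get("hand_eye")))
pickle.dump(d,open("d0.pkl","wb"))
E
```

```text
{'time_s': 0.0, 'q': array([-1.34027570e+00,  1.81573147e-01,  1.60801610e+00, -1.34671588e-05,
        1.35377577e+00, -2.06307268e-01]), 'dq': array([-0.00165956, -0.00033886, -0.00025671,  0.00092252,  0.00012268,
       -0.00019577]), 'joint_efforts': array([-1.69838804e-03, -4.44872653e+01, -3.51340127e+01, -3.60417198e-04,
        9.06761969e-03, -2.23689568e-05]), 'eef_pos': array([ 0.24314753, -0.52047199,  0.24136216]), 'eef_rot': array([-0.15259139, -0.69029485, -0.15384444,  0.69031932]), 'wrist_force': array([ 0.30951715, -0.59510545,  0.62544538]), 'torque': array([-0.0035782 ,  0.01394579,  0.01730931]), 'opening': 0.9980999356528265}
side 438.05943727322654 438.05943727322654 318.0730925584439 236.92015191182338 [[-0.99418693  0.07201626 -0.08003752  0.67313059]
 [ 0.10699129  0.57760916 -0.8092716   0.83036162]
 [-0.01205031 -0.81313056 -0.58195659  0.63934797]
 [ 0.          0.          0.          1.        ]]
top 588.9578687013819 588.9578687013819 311.7714062559943 232.02472496141448 [[ 1.70196092e-02 -9.97492442e-01  6.86961537e-02  4.42754051e-01]
 [-9.99854950e-01 -1.69353175e-02  1.80926083e-03  2.59190983e-04]
 [-6.41332832e-04 -6.87169823e-02 -9.97635988e-01  1.72772044e+00]
 [ 0.00000000e+00  0.00000000e+00  0.00000000e+00  1.00000000e+00]]
wrist 343.7660285048951 343.7660285048951 320.49683552456673 239.46654627190603 [[-5.01494372e-04 -3.27868443e-01  9.44723257e-01 -1.32884892e-01]
 [ 9.99999865e-01 -2.94229413e-04  4.28724244e-04 -1.79338052e-04]
 [ 1.37400219e-04  9.44723344e-01  3.27868546e-01 -8.49762475e-02]
 [ 0.00000000e+00  0.00000000e+00  0.00000000e+00  1.00000000e+00]]
```

View pics/top0.png

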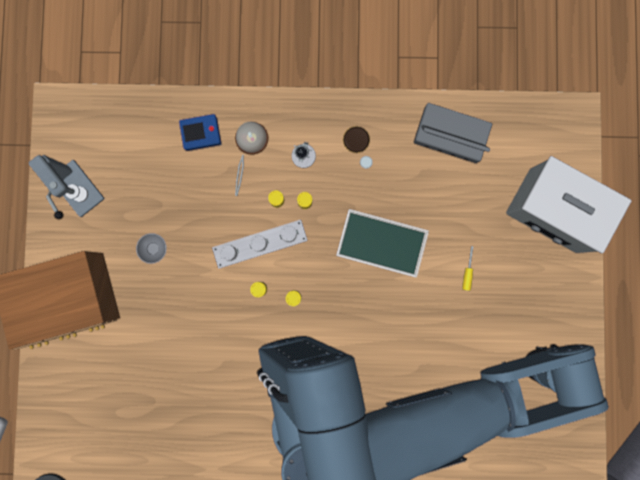

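View pics/side0.png

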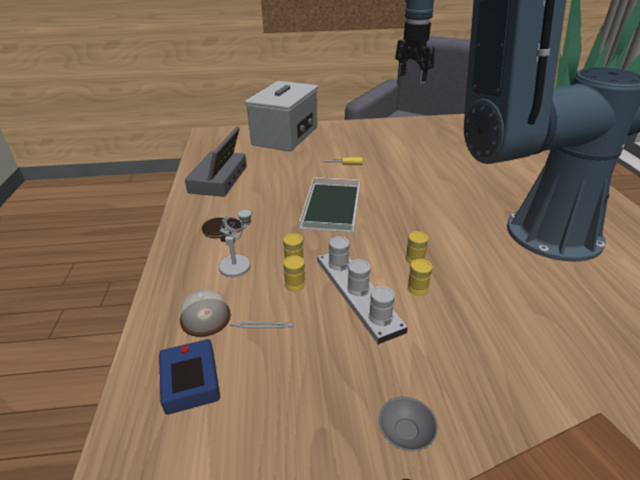

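View pics/wrist0.png

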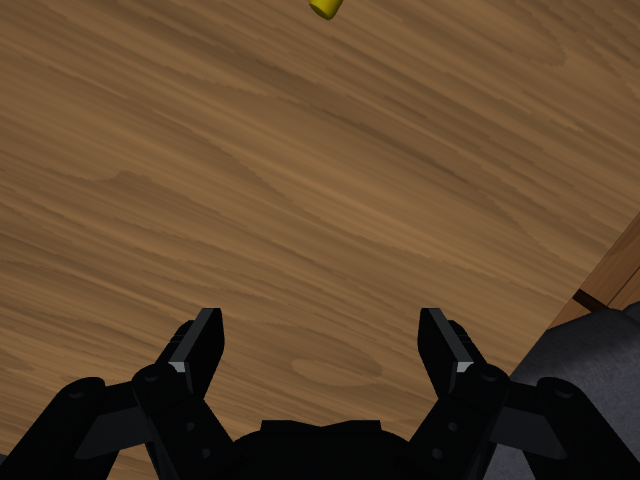

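Top view: rack about (260,244) with tins at about (227,252), (258,243), (289,233). The tray is at about (383,243), with yellow look-alikes at (276,198), (304,200), (258,289) and (293,298). Next I'll measure them.

```bash
cat > h.py <<'E'
import numpy as np
def ray(c,u,v,z,W=None):
    W=c["world_from_camera"] if W is None else W
    d=np.array([(u-c["cx"])/c["fx"],(v-c["cy"])/c["fy"],1.]); d=W[:3,:3]@d; o=W[:3,3]
    return o+d*(z-o[2])/d[2]
def cloud(c,W=None):
    W=c["world_from_camera"] if W is None else W
    v,u=np.mgrid[:480,:640]; D=c["depth"]
    P=np.stack([(u-c["cx"])/c["fx"]*D,(v-c["cy"])/c["fy"]*D,D],-1)
    return P@W[:3,:3].T+W[:3,3]
E
python3 - <<'E'
import pickle,cv2,numpy as np
from h import *
d=pickle.load(open("d0.pkl","rb"))
for n in ["top","side"]:
    c=d[n]; P=cloud(c); hsv=cv2.cvtColor(c["img"],cv2.COLOR_RGB2HSV)
    X=P[...,0];Y=P[...,1];Z=P[...,2]
    reg=(X>0.25)&(X<0.65)&(Y>-0.3)&(Y<0.35)&(c["depth"]>0)
    m=reg&(Z>0.066)&(Z<0.09)&(hsv[...,1]<80)
    g=reg&(hsv[...,0]>55)&(hsv[...,0]<95)&(hsv[...,1]>50)&(Z<.03)
    y=reg&(hsv[...,0]>22)&(hsv[...,0]<34)&(hsv[...,1]>150)&(Z>0.05)
    for nm,k in (("tin",m),("felt",g),("yel",y)):
        N,l,s,ce=cv2.connectedComponentsWithStats(k.astype(np.uint8))
        for i in range(1,N):
            if s[i,4]>40:
                q=P[l==i]; print(n,nm,ce[i].round(1),s[i],q.min(0).round(3),q.max(0).round(3),np.median(q,0).round(3), "mm",((q.min(0)+q.max(0))/2).round(4))
                if nm=="felt":
                    r=cv2.minAreaRect(np.argwhere(l==i)[:,::-1].astype(np.float32)); b=cv2.boxPoints(r)
                    print([ray(c,*p,0.005).round(4)[:2] for p in b], ray(c,*r[0],0.005).round(4))
    r=reg&(Z>0.010)&(Z<0.03)&(hsv[...,1]<60)&(Y>-0.02)
    N,l,s,ce=cv2.connectedComponentsWithStats((reg&(Z>0.010)&(Z<0.1)&(hsv[...,1]<60)).astype(np.uint8))
    for i in range(1,N):
        if s[i,4]>300: 
            rr=cv2.minAreaRect(np.argwhere(l==i)[:,::-1].astype(np.float32)); print(n,"rack?",s[i],rr,[ray(c,*p,0.018).round(4)[:2] for p in cv2.boxPoints(rr)],ray(c,*rr[0],0.018).round(4))
t=d["top"]["img"][150:330,190:450,::-1]
cv2.imwrite("pics/topcrop.png",cv2.resize(t,None,fx=3,fy=3,interpolation=cv2.INTER_CUBIC))
E
```

```text
top tin [287.8 233.4] [280 226  16  16 197] [0.53  0.05  0.067] [0.573 0.092 0.09 ] [0.552 0.07  0.077] mm [0.5513 0.0712 0.0784]
top tin [257.3 243. ] [250 236  16  15 198] [0.503 0.134 0.066] [0.543 0.177 0.088] [0.523 0.156 0.077] mm [0.5229 0.1552 0.0772]
top tin [226.7 252.7] [219 245  16  16 203] [0.474 0.22  0.067] [0.516 0.263 0.087] [0.494 0.241 0.077] mm [0.4949 0.2416 0.0767]
top felt [380.1 243. ] [ 341  214   75   59 2950] [ 0.449 -0.3   -0.011] [ 0.617 -0.083  0.021] [ 0.532 -0.197  0.004] mm [ 0.5331 -0.1914  0.005 ]
[array([ 0.502 , -0.0796]), array([ 0.6189, -0.1097]), array([ 0.5639, -0.3245]), array([ 0.4475, -0.2934])] [ 0.5329 -0.2019  0.005 ]
top yel [275.7 201.9] [269 199  15   8  77] [0.631 0.087 0.052] [0.65  0.127 0.069] [0.642 0.107 0.063] mm [0.6402 0.1068 0.0608]
top yel [304.3 203. ] [297 199  15   9  95] [0.628 0.007 0.051] [0.65  0.047 0.073] [0.64  0.027 0.063] mm [0.639  0.0269 0.0619]
top yel [257.6 289.2] [250 282  16  15 189] [0.374 0.132 0.052] [0.414 0.175 0.076] [0.394 0.153 0.063] mm [0.3939 0.1532 0.0642]
top yel [292.8 298. ] [286 291  15  1
[... 1376 characters left out ...]
0.064] mm [0.6423 0.1108 0.0642]
side yel [420.8 265.6] [411 259  21  14 228] [0.374 0.135 0.059] [0.415 0.178 0.068] [0.395 0.158 0.064] mm [0.3947 0.1567 0.0637]
side rack? [299 179  61  51 552] ((329.1773986816406, 202.60574340820312), (57.472171783447266, 51.193084716796875), 4.236394882202148) [array([ 0.6314, -0.0869]), array([ 0.6003, -0.3614]), array([ 0.4329, -0.3122]), array([ 0.4912, -0.0503])] [ 0.5403 -0.1903  0.018 ]
side rack? [ 318  236   90  105 3634] ((363.89923095703125, 286.3957824707031), (116.95059204101562, 41.35893630981445), 53.56914138793945) [array([0.6068, 0.0232]), array([ 0.5139, -0.0674]), array([0.4327, 0.2648]), array([0.5093, 0.3162])] [0.5112 0.1558 0.018 ]
```

View pics/topcrop.png

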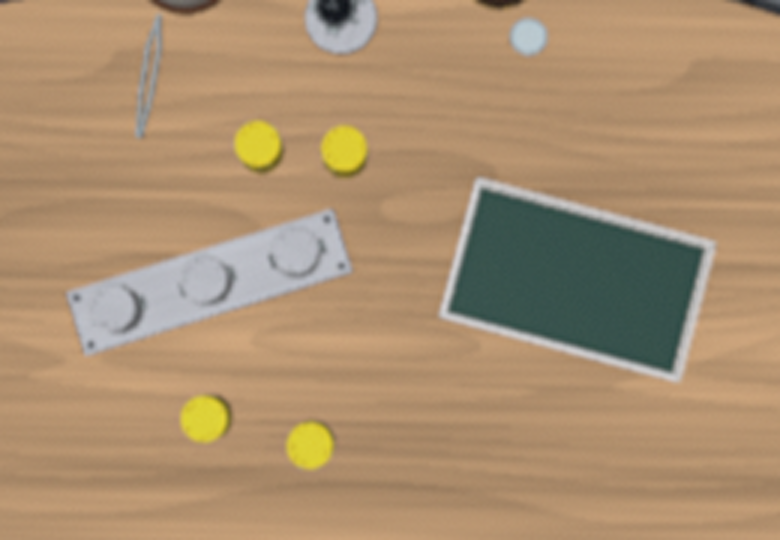

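```bash
cat >> h.py <<'E'
from scipy.spatial.transform import Rotation as R
def pose(o):
    q=o["eef_rot"]; return R.from_quat([q[1],q[2],q[3],q[0]]), np.array(o["eef_pos"])
def goal(o,p,jawyaw,zdown=True):
    """shift in current tool axes, and turn (tool rotvec deg) to make tool x down and y along jawyaw(deg), nearest sign"""
    r,t=pose(o); best=None
    for k in (0,180):
        a=np.radians(jawyaw+k); y=np.array([np.cos(a),np.sin(a),0]); x=np.array([0,0,-1.]); z=np.cross(x,y)
        g=R.from_matrix(np.stack([x,y,z],1)); dv=(r.inv()*g).as_rotvec(degrees=True)
        if best is None or np.linalg.norm(dv)<np.linalg.norm(best[0]): best=(dv,g)
    d=r.inv().apply(np.array(p)-t)
    d2=best[1].inv().apply(np.array(p)-t)
    print("turn",best[0].round(2),"shift in cur axes",d.round(4),"in goal axes",d2.round(4))
E
python3 - <<'E'
from bench import ctrl
from h import *
o=ctrl.get_obs(); r,t=pose(o); print(r.as_matrix().round(3))
goal(o,[.495,.2415,.2],18.5)
goal(o,[.552,.071,.2],18.5)
E
```

```text
[[-0.     0.423 -0.906]
 [ 0.001 -0.906 -0.423]
 [-1.    -0.001 -0.   ]]
turn [-8.348e+01 -7.000e-02  5.000e-02] shift in cur axes [ 0.0425 -0.584  -0.5506] in goal axes [ 0.0416  0.4807 -0.6428]
turn [-8.348e+01 -7.000e-02  5.000e-02] shift in cur axes [ 0.0423 -0.4054 -0.5301] in goal axes [ 0.0416  0.4806 -0.463 ]
```

Call:
drive_tool(
  increments=[
    [0, 0, 0, -10.44, 0, 0, 1],
    [0, 0, 0, -10.44, 0, 0, 1],
    [0, 0, 0, -10.44, 0, 0, 1],
    [0, 0, 0, -10.44, 0, 0, 1],
    [0, 0, 0, -10.44, 0, 0, 1],
    [0, 0, 0, -10.44, 0, 0, 1],
    [0, 0, 0, -10.44, 0, 0, 1],
    [0, 0, 0, -10.4, 0, 0, 1],
  ],
)

```text
time_s: 1.15
eef_pos: [0.2432, -0.5208, 0.2419]
eef_rot: [0.575, 0.412, 0.575, -0.411]
wrist_force: [1.4, 0.1, -0.2]
opening: 0.998
```

Call:
drive_tool(
  increments=[
    [0, 0.048, -0.046, 0, 0, 0, 1],
    [0, 0.048, -0.046, 0, 0, 0, 1],
    [0, 0.048, -0.046, 0, 0, 0, 1],
    [0, 0.048, -0.046, 0, 0, 0, 1],
    [0, 0.048, -0.046, 0, 0, 0, 1],
    [0, 0.048, -0.046, 0, 0, 0, 1],
    [0, 0.048, -0.046, 0, 0, 0, 1],
    [0, 0.048, -0.046, 0, 0, 0, 1],
    [0, 0.048, -0.046, 0, 0, 0, 1],
    [0, 0.048, -0.048, 0, 0, 0, 1],
  ],
)

```text
time_s: 2.4
eef_pos: [0.5333, 0.0349, 0.2423]
eef_rot: [0.574, 0.413, 0.574, -0.413]
wrist_force: [0.5, -1.5, 0.5]
opening: 1.0
```

Call:
drive_tool(
  increments=[
    [0, 0, 0, 0, 0, 0, 1],
    [0, 0, 0, 0, 0, 0, 1],
    [0, 0, 0, 0, 0, 0, 1],
  ],
)

```text
time_s: 2.78
eef_pos: [0.5323, 0.0316, 0.2422]
eef_rot: [0.573, 0.413, 0.574, -0.414]
wrist_force: [0.5, -0.1, 0.1]
opening: 1.002
```

```bash
cat > w.py <<'E'
import sys,pickle,cv2
from bench import ctrl,camera
from h import *
o=ctrl.get_obs(); c=camera("wrist"); pickle.dump((o,c),open(sys.argv[1]+".pkl","wb"))
cv2.imwrite(f"pics/{sys.argv[1]}.png",c["img"][:,:,::-1])
r,t=pose(o); T=np.eye(4);T[:3,:3]=r.as_matrix();T[:3,3]=t; W=T@c["hand_eye"]
P=cloud(c,W); hsv=cv2.cvtColor(c["img"],cv2.COLOR_RGB2HSV)
zt=float(sys.argv[2])
m=(abs(P[...,2]-zt)<0.005)&(c["depth"]>0)&(hsv[...,1]<70)
N,l,s,ce=cv2.connectedComponentsWithStats(m.astype(np.uint8))
for i in range(1,N):
    if s[i,4]>300:
        cn=max(cv2.findContours((l==i).astype(np.uint8),cv2.RETR_EXTERNAL,cv2.CHAIN_APPROX_NONE)[0],key=len)[:,0]
        q=np.array([ray(c,*p,zt,W)[:2] for p in cn]); (ctr,rad)=cv2.minEnclosingCircle(q.astype(np.float32)*1000)
        print(ce[i].round(0),s[i],"z",np.median(P[l==i][:,2]).round(4),"ctr",np.round(ctr,1),"rad",round(rad,1))
print(o["time_s"],t,o["wrist_force"],o["torque"])
E
python3 w.py w1 0.078
```

```text
[363.  70.] [ 335   39   57   63 2792] z 0.0787 ctr [525.9 157.3] rad 22.4
[359. 184.] [ 334  158   52   52 2067] z 0.0788 ctr [554.5  72.9] rad 22.5
2.775 [0.53231475 0.03162439 0.24217398] [ 0.53424069 -0.08907203  0.09564017] [-0.0355579  -0.00268458 -0.05182245]
```

View pics/w1.png

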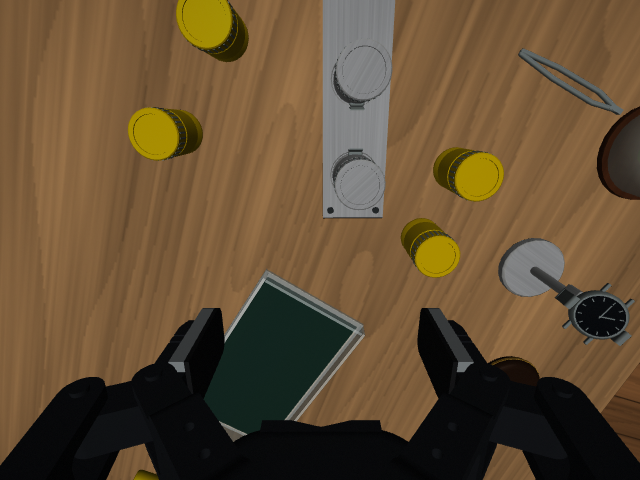

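Run:
```python
from bench import ctrl
from h import *
goal(ctrl.get_obs(),[.5535,.0725,.13],18.6)
```

```text
turn [-0.22  0.    0.02] shift in cur axes [ 0.1122  0.033  -0.0322] in goal axes [ 0.1122  0.0331 -0.0321]
```

Call:
drive_tool(
  increments=[
    [0.0, 0.016, -0.016, -0.2, 0, 0, 1],
    [0.03, 0.017, -0.016, 0, 0, 0, 1],
    [0.04, 0, 0, 0, 0, 0, 1],
    [0.04, 0, 0, 0, 0, 0, 1],
    [0, 0, 0, 0, 0, 0, 1],
    [0, 0, 0, 0, 0, 0, 1],
    [0, 0, 0, 0, 0, 0, 1],
  ],
)

```text
time_s: 3.7
eef_pos: [0.5554, 0.0733, 0.1347]
eef_rot: [0.576, 0.413, 0.573, -0.412]
wrist_force: [-0.7, -0.2, 0.8]
opening: 1.0
```

```bash
python3 w.py w2 0.078
```

```text
[318. 108.] [ 276   63   86   92 6133] z 0.0788 ctr [526.2 157.9] rad 22.2
[318. 267.] [ 282  232   74   71 4038] z 0.0788 ctr [554.6  73.5] rad 23.0
3.7 [0.5553845  0.07325375 0.13468198] [-0.6783411  -0.2227633   0.81550666] [ 0.02250628 -0.02424013  0.0835487 ]
```

View pics/w2.png

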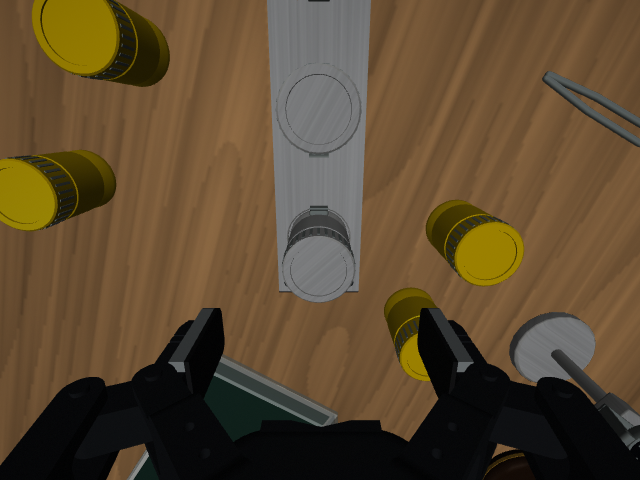

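Call:
drive_tool(
  increments=[
    [0.03, 0, 0, 0, 0, 0, 1],
    [0.03, 0, 0, 0, 0, 0, 1],
    [0.02, 0, 0, 0, 0, 0, 1],
    [0, 0, 0, 0, 0, 0, 1],
    [0, 0, 0, 0, 0, 0, 1],
    [0, 0, 0, 0, 0, 0, 1],
  ],
)

```text
time_s: 4.5
eef_pos: [0.5549, 0.0737, 0.0538]
eef_rot: [0.575, 0.413, 0.574, -0.412]
wrist_force: [-1.0, -0.5, 0.2]
opening: 1.004
```

```bash
python3 w.py w3 0.078;python3 -c "
from bench import ctrl
from h import *
goal(ctrl.get_obs(),[.554,.073,.052],18.6)"
```

```text
[318.  99.] [  244    19   150   161 18930] z 0.0787 ctr [526.1 157.9] rad 22.1
[318. 353.] [ 260  300  117  105 9524] z 0.0787 ctr [553.7  74. ] rad 23.9
[196. 343.] [166 323  49  64 703] z 0.0782 ctr [513.2  60. ] rad 14.3
[443. 345.] [426 322  51  63 815] z 0.0783 ctr [597.3  89.1] rad 14.1
4.5 [0.55494474 0.07368189 0.05382388] [-1.03116291 -0.47912549  0.22867258] [0.00399902 0.02620687 0.00576516]
turn [ 0.11  0.05 -0.12] shift in cur axes [ 0.0016 -0.001   0.0004] in goal axes [ 0.0016 -0.001   0.0004]
```

View pics/w3.png

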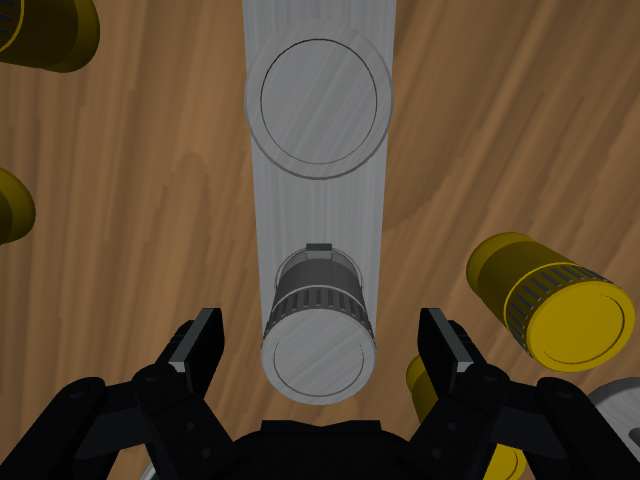

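Call:
drive_tool(
  increments=[
    [0.0015, -0.0005, 0, 0, 0, 0, 0],
    [0, 0, 0, 0, 0, 0, -1],
    [0, 0, 0, 0, 0, 0, -1],
    [0, 0, 0, 0, 0, 0, -1],
    [0, 0, 0, 0, 0, 0, -1],
    [0, 0, 0, 0, 0, 0, -1],
    [0, 0, 0, 0, 0, 0, -1],
  ],
)

```text
time_s: 5.42
eef_pos: [0.5536, 0.0735, 0.0511]
eef_rot: [0.575, 0.412, 0.574, -0.412]
wrist_force: [-0.6, -0.4, 4.5]
opening: 0.501
```

```bash
python3 w.py w4 0.078
```

```text
[323.  99.] [  247    17   153   166 19833] z 0.0788 ctr [526.1 157.9] rad 22.1
[321. 357.] [  227   304   188   107 11263] z 0.0788 ctr [551.1  82. ] rad 34.0
5.425 [0.55360352 0.07354248 0.05112785] [-0.5977819  -0.43674069  4.4650605 ] [-0.04429969  0.20867485  0.02714032]
```

View pics/w4.png

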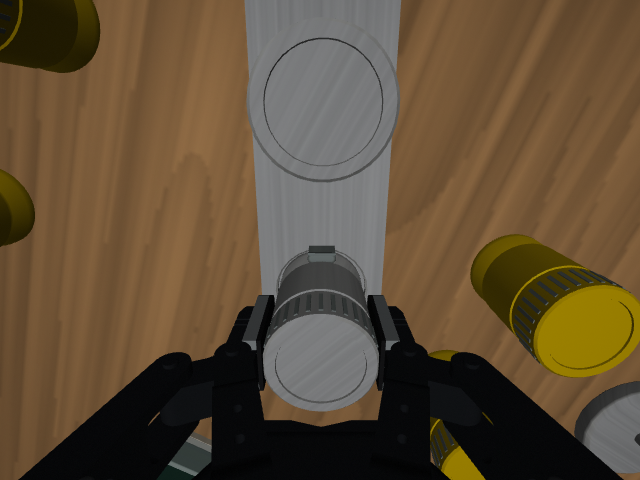

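Call:
drive_tool(
  increments=[
    [-0.003, 0, 0, 0, 0, 0, -1],
    [-0.003, 0, 0, 0, 0, 0, -1],
    [-0.003, 0, 0, 0, 0, 0, -1],
    [-0.004, 0, 0, 0, 0, 0, -1],
    [-0.005, 0, 0, 0, 0, 0, -1],
    [-0.01, 0, 0, 0, 0, 0, -1],
    [-0.02, 0, 0, 0, 0, 0, -1],
  ],
)

```text
time_s: 6.35
eef_pos: [0.5529, 0.0736, 0.0992]
eef_rot: [0.574, 0.412, 0.575, -0.412]
wrist_force: [0.0, -0.2, -1.9]
opening: 0.503
```

Call:
drive_tool(
  increments=[
    [-0.03, 0, 0, 0, 0, 0, -1],
    [-0.03, 0, 0, 0, 0, 0, -1],
    [0, 0, 0, 0, 0, 0, -1],
    [0, 0, 0, 0, 0, 0, -1],
    [0, 0, 0, 0, 0, 0, -1],
    [0, 0, 0, 0, 0, 0, -1],
  ],
)

```text
time_s: 7.1
eef_pos: [0.5526, 0.0736, 0.1577]
eef_rot: [0.574, 0.412, 0.575, -0.412]
wrist_force: [0.6, -0.6, -2.1]
opening: 0.501
```

```bash
cat > f.py <<'E'
from bench import ctrl,camera
import numpy as np
F=[];T=[]
for i in range(8):
    o=ctrl.get_obs();F.append(o["wrist_force"]);T.append(o["torque"]);camera("top")
F=np.array(F);print("force",F.mean(0).round(2),"sd",F.std(0).round(2),"tor",np.mean(T,0).round(3),o["eef_pos"],o["opening"],o["time_s"], "eff",np.round(o["joint_efforts"],2))
E
python3 f.py; python3 w.py w5 0.15
```

```text
force [-0.04 -0.17 -1.54] sd [0.48 0.41 0.52] tor [ 0.011 -0.016 -0.009] [0.55330176 0.07356867 0.15869884] 0.5002274132359334 7.45 eff [ -0.   -44.84 -32.77  -0.     0.     0.  ]
[320. 278.] [273 266  93  42 741] z 0.1503 ctr [551.5  77.9] rad 21.4
7.5 [0.55332242 0.07359143 0.15877389] [ 0.06984818  0.16387999 -1.25731533] [ 0.00870685  0.01333392 -0.02896928]
```

View pics/w5.png

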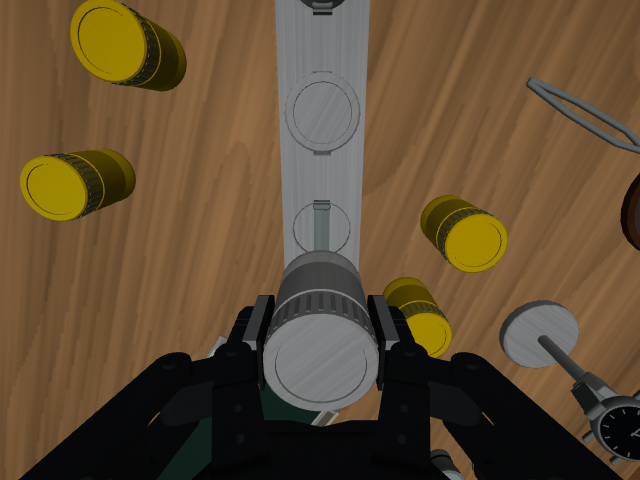

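Run:
```python
from bench import ctrl
from h import *
o=ctrl.get_obs()
goal(o,[.517,-.2605,.159],18.6)
import pickle,cv2
# tray from several wrist images
for n in ["w1"]:
    oo,c=pickle.load(open(n+".pkl","rb")); r,t=pose(oo); T=np.eye(4);T[:3,:3]=r.as_matrix();T[:3,3]=t;W=T@c["hand_eye"]
    P=cloud(c,W)
    for uv in [(265,277),(355,331)]: print(n,uv,ray(c,*uv,.004,W).round(4),P[uv[1]+3,uv[0]].round(4))
```

```text
turn [ 0.1  0.  -0. ] shift in cur axes [-2.000e-04 -1.416e-01  3.048e-01] in goal axes [-2.00e-04 -1.41e-01  3.05e-01]
w1 (265, 277) [ 0.4987 -0.0758  0.004 ] [ 0.5001 -0.0688  0.0248]
w1 (355, 331) [ 0.6261 -0.1122  0.004 ] [ 0.6252 -0.1118  0.0113]
```

Call:
drive_tool(
  increments=[
    [0, -0.008, 0.018, 0, 0, 0, -1],
    [0, -0.018, 0.038, 0, 0, 0, -1],
    [0, -0.018, 0.038, 0, 0, 0, -1],
    [0, -0.018, 0.038, 0, 0, 0, -1],
    [0, -0.018, 0.038, 0, 0, 0, -1],
    [0, -0.018, 0.038, 0, 0, 0, -1],
    [0, -0.018, 0.038, 0, 0, 0, -1],
    [0, -0.016, 0.038, 0, 0, 0, -1],
    [0, -0.01, 0.021, 0, 0, 0, -1],
    [0.02, 0, 0, 0, 0, 0, -1],
  ],
)

```text
time_s: 8.8
eef_pos: [0.5172, -0.264, 0.1403]
eef_rot: [0.576, 0.413, 0.573, -0.413]
wrist_force: [-0.7, 0.2, -1.7]
opening: 0.501
```

Call:
drive_tool(
  increments=[
    [0.03, 0, 0, 0, 0, 0, -1],
    [0.02, 0, 0, 0, 0, 0, -1],
    [0, 0, 0, 0, 0, 0, -1],
    [0, 0, 0, 0, 0, 0, -1],
    [0, 0, 0, 0, 0, 0, -1],
  ],
)

```text
time_s: 9.43
eef_pos: [0.5174, -0.2614, 0.0901]
eef_rot: [0.575, 0.412, 0.574, -0.412]
wrist_force: [-0.4, -0.4, -1.0]
opening: 0.501
```

```bash
python3 w.py w6 0.1
python3 - <<'E'
from bench import ctrl,camera
from h import *
import cv2
goal(ctrl.get_obs(),[.517,-.2605,.0415],18.6)
for n in ("top","side"):
    c=camera(n)["img"]; cv2.imwrite(f"pics/{n}6.png",c[:,:,::-1])
E
```

```text
[321. 306.] [ 235  284  173   46 1860] z 0.0994 ctr [ 516.5 -256.9] rad 35.7
9.425 [ 0.51738972 -0.26137846  0.09014126] [-0.37647983 -0.37998039 -1.04910385] [-0.02358231 -0.01605469 -0.02456721]
turn [ 0.11  0.1  -0.07] shift in cur axes [ 0.0485 -0.0001 -0.0009] in goal axes [ 0.0485 -0.0001 -0.0008]
```

View pics/w6.png

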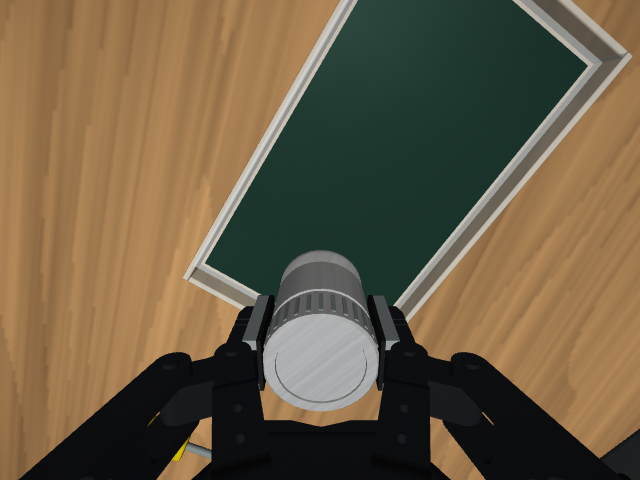

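View pics/side6.png

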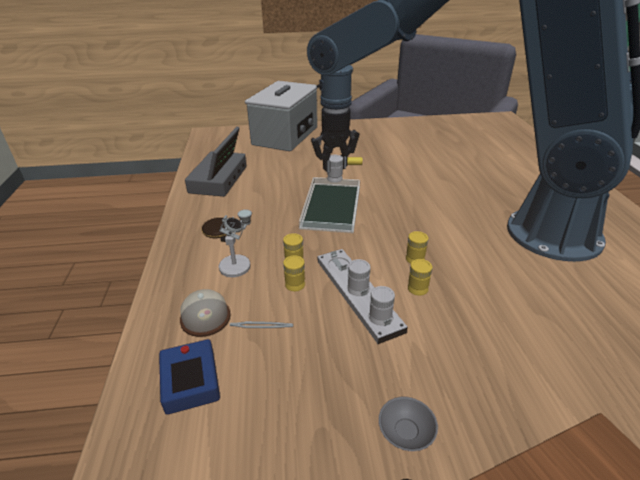

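Call:
drive_tool(
  increments=[
    [0.02, 0, 0, 0, 0, 0, -1],
    [0.015, 0, 0, 0, 0, 0, -1],
    [0.007, 0, 0, 0, 0, 0, -1],
    [0.003, 0, 0, 0, 0, 0, -1],
    [0, 0, 0, 0, 0, 0, -1],
    [0, 0, 0, 0, 0, 0, -1],
  ],
)

```text
time_s: 10.32
eef_pos: [0.517, -0.2611, 0.0443]
eef_rot: [0.575, 0.412, 0.574, -0.412]
wrist_force: [-1.2, 0.2, -1.8]
opening: 0.501
```

Call:
drive_tool(
  increments=[
    [0.0015, 0, 0, 0, 0, 0, -1],
    [0.0015, 0, 0, 0, 0, 0, -1],
    [0, 0, 0, 0, 0, 0, -1],
  ],
)

```text
time_s: 10.7
eef_pos: [0.5168, -0.261, 0.0411]
eef_rot: [0.575, 0.412, 0.574, -0.412]
wrist_force: [-1.4, -0.1, 2.4]
opening: 0.498
```

Call:
drive_tool(
  increments=[
    [0, 0, 0, 0, 0, 0, 0.2],
    [0, 0, 0, 0, 0, 0, 0.4],
    [0, 0, 0, 0, 0, 0, 0.8],
    [0, 0, 0, 0, 0, 0, 1],
    [-0.02, 0, 0, 0, 0, 0, 1],
    [-0.04, 0, 0, 0, 0, 0, 1],
    [-0.04, 0, 0, 0, 0, 0, 1],
    [-0.01, 0, 0, 0, 0, 0, 1],
    [0, 0, 0, 0, 0, 0, 1],
  ],
)

```text
time_s: 11.82
eef_pos: [0.5171, -0.2611, 0.1521]
eef_rot: [0.575, 0.412, 0.574, -0.412]
wrist_force: [0.5, 0.4, -0.5]
opening: 0.998
```

```bash
python3 f.py; python3 w.py w7 0.068
python3 - <<'E'
from bench import ctrl
from h import *
goal(ctrl.get_obs(),[.5255,.1575,.160],18.6)
E
```

```text
force [-0.17  0.11 -0.2 ] sd [0.42 0.5  0.58] tor [-0.011 -0.008 -0.012] [ 0.51611946 -0.26047824  0.14965613] 0.9969989789163524 12.175 eff [ 1.000e-02 -4.686e+01 -3.210e+01 -0.000e+00  1.000e-02 -0.000e+00]
[321. 255.] [ 289  223   66   64 3271] z 0.0688 ctr [ 517.4 -261.5] rad 22.9
12.225 [ 0.51625526 -0.26055525  0.149881  ] [-0.24927997  0.16132233 -0.01352613] [-0.03935338 -0.00903906 -0.05485568]
turn [ 0.1  -0.06  0.04] shift in cur axes [-0.0096  0.1427 -0.3932] in goal axes [-0.0099  0.142  -0.3934]
```

View pics/w7.png

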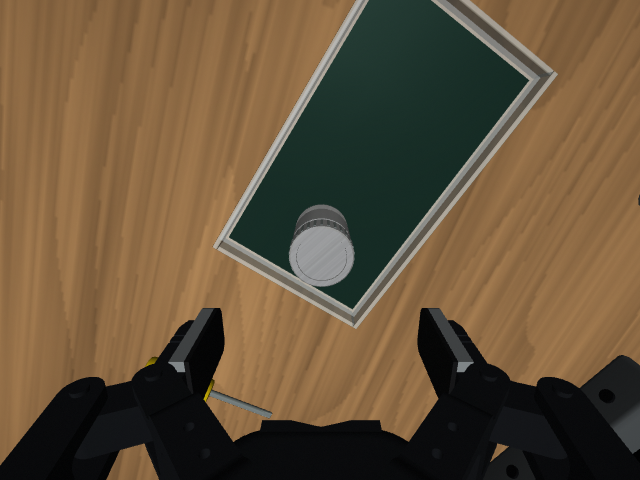

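Call:
drive_tool(
  increments=[
    [-0.01, 0.007, -0.02, 0, 0, 0, 1],
    [0, 0.015, -0.042, 0, 0, 0, 1],
    [0, 0.016, -0.045, 0, 0, 0, 1],
    [0, 0.016, -0.045, 0, 0, 0, 1],
    [0, 0.016, -0.045, 0, 0, 0, 1],
    [0, 0.016, -0.045, 0, 0, 0, 1],
    [0, 0.016, -0.045, 0, 0, 0, 1],
    [0, 0.016, -0.042, 0, 0, 0, 1],
    [0, 0.016, -0.04, 0, 0, 0, 1],
    [0, 0.0085, -0.025, 0, 0, 0, 1],
  ],
)

```text
time_s: 13.52
eef_pos: [0.5245, 0.161, 0.1615]
eef_rot: [0.575, 0.412, 0.575, -0.411]
wrist_force: [0.7, -0.4, 0.2]
opening: 1.0
```

Call:
drive_tool(
  increments=[
    [0.02, 0, 0, 0, 0, 0, 1],
    [0.02, 0, 0, 0, 0, 0, 1],
    [0, 0, 0, 0, 0, 0, 1],
    [0, 0, 0, 0, 0, 0, 1],
    [0, 0, 0, 0, 0, 0, 1],
  ],
)

```text
time_s: 14.15
eef_pos: [0.5259, 0.1582, 0.122]
eef_rot: [0.575, 0.413, 0.574, -0.412]
wrist_force: [-0.9, 0.3, 0.9]
opening: 1.003
```

```bash
python3 w.py w8 0.078
python3 - <<'E'
from bench import ctrl
from h import *
goal(ctrl.get_obs(),[.526,.158,.0515],18.6)
E
```

```text
[320. 107.] [ 275   58   92   99 7053] z 0.0787 ctr [497.5 243.2] rad 22.2
[320. 276.] [ 281  239   79   74 4526] z 0.0788 ctr [525.9 158.9] rad 23.1
14.15 [0.52591887 0.15819371 0.12202158] [-0.92019451  0.30329399  0.92119844] [-0.02065583 -0.01368254  0.03605346]
turn [ 0.1   0.02 -0.1 ] shift in cur axes [ 0.0704 -0.      0.0001] in goal axes [0.0704 0.0001 0.0002]
```

View pics/w8.png

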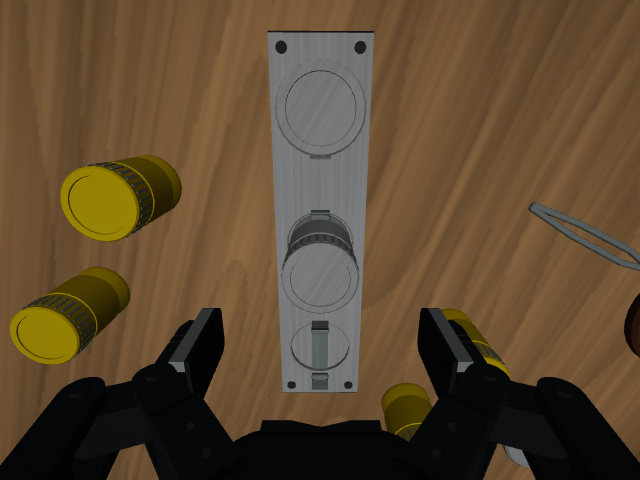

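Call:
drive_tool(
  increments=[
    [0.03, 0, 0, 0, 0, 0, 1],
    [0.025, 0, 0, 0, 0, 0, 1],
    [0.015, 0, 0, 0, 0, 0, 1],
    [0, 0, 0, 0, 0, 0, 0.5],
    [0, 0, 0, 0, 0, 0, -1],
    [0, 0, 0, 0, 0, 0, -1],
    [0, 0, 0, 0, 0, 0, -1],
    [0, 0, 0, 0, 0, 0, -1],
    [0, 0, 0, 0, 0, 0, -1],
    [0, 0, 0, 0, 0, 0, -1],
  ],
)

```text
time_s: 15.45
eef_pos: [0.5265, 0.1582, 0.0522]
eef_rot: [0.575, 0.413, 0.574, -0.411]
wrist_force: [0.5, -0.3, 6.6]
opening: 0.5
```

Call:
drive_tool(
  increments=[
    [-0.003, 0, 0, 0, 0, 0, -1],
    [-0.003, 0, 0, 0, 0, 0, -1],
    [-0.003, 0, 0, 0, 0, 0, -1],
    [-0.004, 0, 0, 0, 0, 0, -1],
    [-0.005, 0, 0, 0, 0, 0, -1],
    [-0.01, 0, 0, 0, 0, 0, -1],
    [-0.02, 0, 0, 0, 0, 0, -1],
  ],
)

```text
time_s: 16.32
eef_pos: [0.5249, 0.1581, 0.0993]
eef_rot: [0.574, 0.412, 0.575, -0.412]
wrist_force: [-0.6, -0.6, -2.1]
opening: 0.502
```

Call:
drive_tool(
  increments=[
    [-0.03, 0, 0, 0, 0, 0, -1],
    [-0.03, 0, 0, 0, 0, 0, -1],
    [0, 0, 0, 0, 0, 0, -1],
    [0, 0, 0, 0, 0, 0, -1],
    [0, 0, 0, 0, 0, 0, -1],
  ],
)

```text
time_s: 16.95
eef_pos: [0.5243, 0.158, 0.1573]
eef_rot: [0.574, 0.412, 0.575, -0.413]
wrist_force: [-0.3, 0.6, -2.5]
opening: 0.503
```

```bash
python3 f.py; python3 w.py w9 0.15;  python3 - <<'E'
from bench import ctrl
from h import *
goal(ctrl.get_obs(),[.533,-.1985,.160],18.6)
E
```

```text
force [-0.06  0.18 -1.88] sd [0.51 0.45 0.54] tor [ 0.007  0.004 -0.01 ] [0.52516512 0.15804168 0.15848467] 0.4981570943798709 17.3 eff [-0.000e+00 -4.387e+01 -3.278e+01 -0.000e+00  1.000e-02 -0.000e+00]
[320. 275.] [275 264  91  37 740] z 0.1502 ctr [523.3 163.9] rad 20.9
17.35 [0.52518033 0.1580328  0.15857034] [ 0.00786091  0.48941376 -1.38776782] [-0.00792612  0.0124889   0.0094062 ]
turn [ 0.11 -0.    0.01] shift in cur axes [-0.0013 -0.107   0.3402] in goal axes [-0.0013 -0.1063  0.3404]
```

View pics/w9.png

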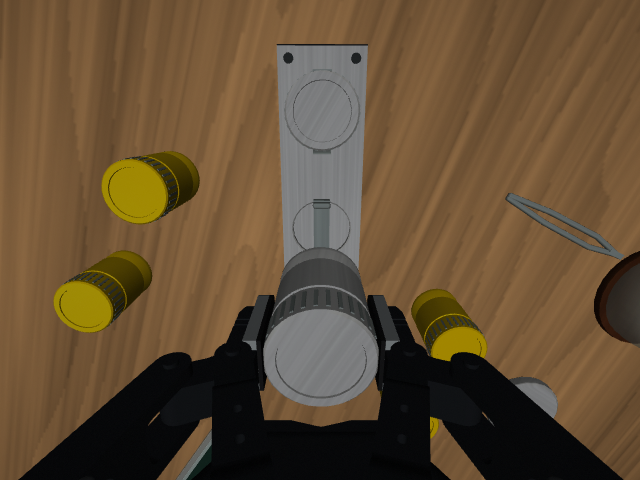

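Call:
drive_tool(
  increments=[
    [0, -0.005, 0.018, 0, 0, 0, -1],
    [0, -0.01, 0.038, 0, 0, 0, -1],
    [0, -0.01, 0.038, 0, 0, 0, -1],
    [0, -0.01, 0.038, 0, 0, 0, -1],
    [0, -0.01, 0.038, 0, 0, 0, -1],
    [0, -0.01, 0.038, 0, 0, 0, -1],
    [0, -0.01, 0.038, 0, 0, 0, -1],
    [0, -0.01, 0.035, 0, 0, 0, -1],
    [0, -0.0066, 0.02, 0, 0, 0, -1],
    [0.02, 0, 0, 0, 0, 0, -1],
  ],
)

```text
time_s: 18.65
eef_pos: [0.5456, -0.156, 0.1404]
eef_rot: [0.576, 0.413, 0.573, -0.413]
wrist_force: [-0.3, 1.0, -1.6]
opening: 0.498
```

Call:
drive_tool(
  increments=[
    [0.03, 0, 0, 0, 0, 0, -1],
    [0.02, 0, 0, 0, 0, 0, -1],
    [0, 0, 0, 0, 0, 0, -1],
    [0, 0, 0, 0, 0, 0, -1],
  ],
)

```text
time_s: 19.15
eef_pos: [0.545, -0.1535, 0.0897]
eef_rot: [0.575, 0.412, 0.574, -0.412]
wrist_force: [-0.3, -0.5, -0.8]
opening: 0.502
```

```bash
python3 w.py w10 0.1;  python3 - <<'E'
from bench import ctrl
from h import *
goal(ctrl.get_obs(),[.5445,-.153,.0415],18.6)
E
```

```text
[321. 305.] [ 233  282  175   47 1838] z 0.1002 ctr [ 543.9 -149.8] rad 36.0
19.15 [ 0.54498719 -0.15347538  0.08968325] [-0.26875345 -0.52521362 -0.81390977] [-0.02985025 -0.02025326 -0.0306403 ]
turn [ 0.12  0.08 -0.08] shift in cur axes [ 0.0485 -0.0006 -0.0009] in goal axes [ 0.0485 -0.0005 -0.0008]
```

View pics/w10.png

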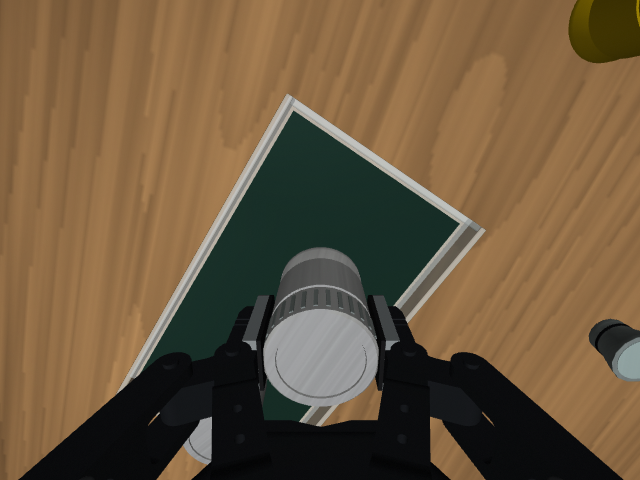

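Call:
drive_tool(
  increments=[
    [0.02, 0, 0, 0, 0, 0, -1],
    [0.015, 0, 0, 0, 0, 0, -1],
    [0.007, 0, 0, 0, 0, 0, -1],
    [0.003, 0, 0, 0, 0, 0, -1],
    [0.001, 0, 0, 0, 0, 0, -1],
    [0.001, 0, 0, 0, 0, 0, -1],
    [0, 0, 0, 0, 0, 0, -1],
  ],
)

```text
time_s: 20.08
eef_pos: [0.5449, -0.1534, 0.0423]
eef_rot: [0.575, 0.412, 0.574, -0.412]
wrist_force: [-0.2, 0.0, 0.1]
opening: 0.498
```

Call:
drive_tool(
  increments=[
    [0.001, 0, 0, 0, 0, 0, -1],
    [0, 0, 0, 0, 0, 0, -1],
  ],
)

```text
time_s: 20.32
eef_pos: [0.5449, -0.1534, 0.0422]
eef_rot: [0.575, 0.412, 0.574, -0.412]
wrist_force: [-4.1, 2.7, 9.8]
opening: 0.501
```

Call:
drive_tool(
  increments=[
    [-0.0005, 0, 0, 0, 0, 0, 0.1],
    [0, 0, 0, 0, 0, 0, 0.4],
    [0, 0, 0, 0, 0, 0, 0.8],
    [0, 0, 0, 0, 0, 0, 1],
    [-0.02, 0, 0, 0, 0, 0, 1],
    [-0.04, 0, 0, 0, 0, 0, 1],
    [-0.04, 0, 0, 0, 0, 0, 1],
    [-0.01, 0, 0, 0, 0, 0, 1],
    [0, 0, 0, 0, 0, 0, 1],
  ],
)

```text
time_s: 21.45
eef_pos: [0.5449, -0.1534, 0.1525]
eef_rot: [0.575, 0.412, 0.574, -0.412]
wrist_force: [0.4, -0.7, -0.3]
opening: 1.001
```

```bash
python3 f.py; python3 w.py w11 0.068
python3 - <<'E'
from bench import ctrl
from h import *
goal(ctrl.get_obs(),[.4975,.243,.160],18.6)
E
```

```text
force [-0.32 -0.18 -0.21] sd [0.5  0.29 0.29] tor [ 0.002 -0.007 -0.   ] [ 0.54390753 -0.15292953  0.15012116] 1.0012098955671969 21.8 eff [ 1.000e-02 -4.536e+01 -3.198e+01 -0.000e+00  1.000e-02 -0.000e+00]
[322. 253.] [ 289  221   66   64 3270] z 0.0688 ctr [ 545.3 -152.5] rad 23.0
[243. 367.] [ 214  341   58   52 2287] z 0.0688 ctr [ 518.1 -260.2] rad 24.3
21.85 [ 0.54406869 -0.15300474  0.15037696] [-0.16400084  0.13523908 -0.09856046] [-0.01778148 -0.05992506  0.00388942]
turn [ 0.11 -0.05  0.05] shift in cur axes [-0.0091  0.0828 -0.3901] in goal axes [-0.0094  0.0821 -0.3903]
```

View pics/w11.png

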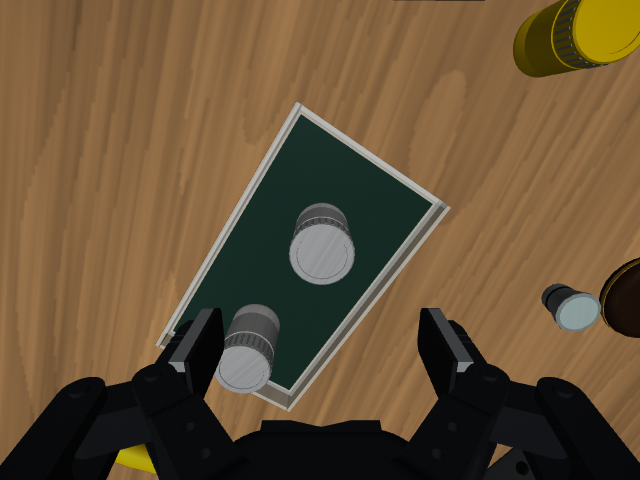

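Both tins stand upright in the tray, tops at z 0.069, at (322,253) and (243,367). The third tin is next.

Call:
drive_tool(
  increments=[
    [-0.01, 0.004, -0.02, 0, 0, 0, 1],
    [0, 0.009, -0.042, 0, 0, 0, 1],
    [0, 0.0095, -0.045, 0, 0, 0, 1],
    [0, 0.0095, -0.045, 0, 0, 0, 1],
    [0, 0.0095, -0.045, 0, 0, 0, 1],
    [0, 0.0095, -0.045, 0, 0, 0, 1],
    [0, 0.0095, -0.045, 0, 0, 0, 1],
    [0, 0.009, -0.042, 0, 0, 0, 1],
    [0, 0.008, -0.04, 0, 0, 0, 1],
    [0, 0.005, -0.021, 0, 0, 0, 1],
  ],
)

```text
time_s: 23.15
eef_pos: [0.4963, 0.2455, 0.162]
eef_rot: [0.575, 0.412, 0.575, -0.411]
wrist_force: [-0.3, 0.3, 0.1]
opening: 0.997
```

Call:
drive_tool(
  increments=[
    [0.02, 0, 0, 0, 0, 0, 1],
    [0.02, 0, 0, 0, 0, 0, 1],
    [0, 0, 0, 0, 0, 0, 1],
    [0, 0, 0, 0, 0, 0, 1],
    [0, 0, 0, 0, 0, 0, 1],
  ],
)

```text
time_s: 23.78
eef_pos: [0.4982, 0.2429, 0.1225]
eef_rot: [0.575, 0.413, 0.574, -0.412]
wrist_force: [0.1, 0.4, -0.2]
opening: 0.997
```

```bash
python3 w.py w12 0.078
python3 - <<'E'
from bench import ctrl
from h import *
goal(ctrl.get_obs(),[.4975,.243,.0515],18.6)
E
```

```text
[319. 274.] [ 280  237   78   75 4529] z 0.0787 ctr [496.8 244.1] rad 23.2
23.775 [0.49819792 0.24292987 0.12251914] [ 0.05096468  0.41214016 -0.18780286] [0.00659431 0.0073089  0.01519861]
turn [ 0.1   0.01 -0.1 ] shift in cur axes [ 0.0709 -0.0007 -0.0004] in goal axes [ 0.0709 -0.0006 -0.0004]
```

View pics/w12.png

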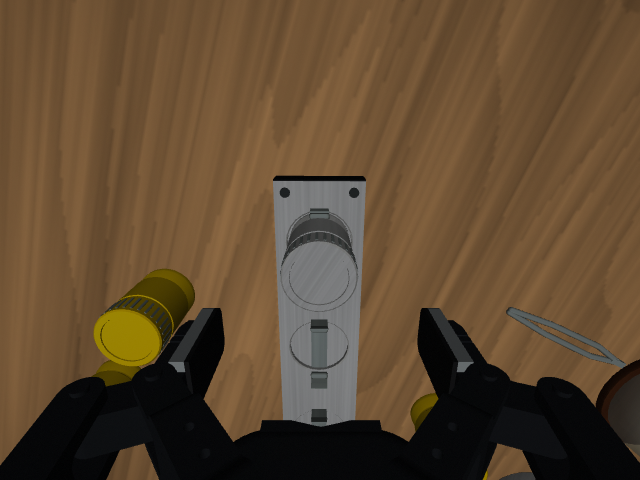

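Call:
drive_tool(
  increments=[
    [0.03, -0.0007, 0, 0, 0, 0, 1],
    [0.025, 0, 0, 0, 0, 0, 1],
    [0.015, 0, 0, 0, 0, 0, 1],
    [0, 0, 0, 0, 0, 0, 0.5],
    [0, 0, 0, 0, 0, 0, -1],
    [0, 0, 0, 0, 0, 0, -1],
    [0, 0, 0, 0, 0, 0, -1],
    [0, 0, 0, 0, 0, 0, -1],
    [0, 0, 0, 0, 0, 0, -1],
    [0, 0, 0, 0, 0, 0, -1],
  ],
)

```text
time_s: 25.08
eef_pos: [0.4979, 0.2427, 0.0527]
eef_rot: [0.575, 0.413, 0.574, -0.411]
wrist_force: [-0.8, -0.1, 5.6]
opening: 0.501
```

Call:
drive_tool(
  increments=[
    [-0.003, 0, 0, 0, 0, 0, -1],
    [-0.003, 0, 0, 0, 0, 0, -1],
    [-0.003, 0, 0, 0, 0, 0, -1],
    [-0.004, 0, 0, 0, 0, 0, -1],
    [-0.005, 0, 0, 0, 0, 0, -1],
    [-0.01, 0, 0, 0, 0, 0, -1],
    [-0.02, 0, 0, 0, 0, 0, -1],
  ],
)

```text
time_s: 25.95
eef_pos: [0.4965, 0.2423, 0.0998]
eef_rot: [0.574, 0.412, 0.575, -0.412]
wrist_force: [-0.0, -0.6, -4.8]
opening: 0.502
```

Call:
drive_tool(
  increments=[
    [-0.03, 0, 0, 0, 0, 0, -1],
    [-0.03, 0, 0, 0, 0, 0, -1],
    [0, 0, 0, 0, 0, 0, -1],
    [0, 0, 0, 0, 0, 0, -1],
    [0, 0, 0, 0, 0, 0, -1],
  ],
)

```text
time_s: 26.58
eef_pos: [0.4958, 0.2421, 0.1576]
eef_rot: [0.574, 0.411, 0.575, -0.413]
wrist_force: [-0.2, -0.7, -4.6]
opening: 0.495
```

```bash
python3 f.py; python3 w.py w13 0.15
```

```text
force [ 0.12 -0.06 -4.61] sd [0.3  0.52 0.31] tor [-0.007 -0.001  0.008] [0.49677606 0.24240118 0.15896407] 0.4976060479514146 26.925 eff [-0.000e+00 -4.587e+01 -3.407e+01  0.000e+00  1.000e-02  0.000e+00]
[320. 273.] [276 262  90  36 721] z 0.1503 ctr [494.9 249.6] rad 20.6
26.975 [0.49687598 0.24238748 0.1591033 ] [ 0.45088108 -1.16653614 -4.12823378] [-0.00855777 -0.0160361   0.00362144]
```

View pics/w13.png

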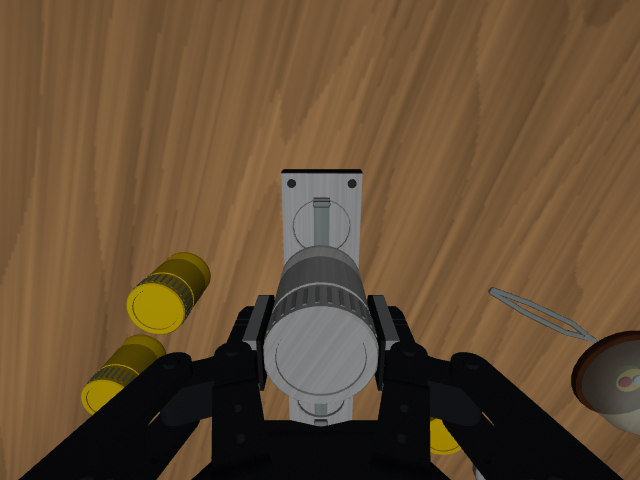

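Call:
drive_tool(
  increments=[
    [-0.015, 0, 0, 0, 0, 0, -1],
    [-0.0145, 0, 0, 0, 0, 0, -1],
    [0, 0, 0, 0, 0, 0, -1],
    [0, 0, 0, 0, 0, 0, -1],
    [0, 0, 0, 0, 0, 0, -1],
    [0, 0, 0, 0, 0, 0, -1],
    [0, 0, 0, 0, 0, 0, -1],
    [0, 0, 0, 0, 0, 0, -1],
  ],
)

```text
time_s: 28.02
eef_pos: [0.4968, 0.2424, 0.1886]
eef_rot: [0.575, 0.412, 0.575, -0.412]
wrist_force: [0.3, -0.3, -5.2]
opening: 0.498
```

```bash
python3 f.py
python3 - <<'E'
from bench import ctrl,camera
from h import *
import cv2
o=ctrl.get_obs(); c=camera("wrist"); r,t=pose(o); T=np.eye(4);T[:3,:3]=r.as_matrix();T[:3,3]=t
P=cloud(c,T@c["hand_eye"]); print("lid z",np.median(P[350:370,300:340,2]), "tool x world",r.as_matrix()[:,0].round(4))
for n in ("top","side"):
    c=camera(n); cv2.imwrite(f"pics/{n}9.png",c["img"][:,:,::-1])
    P=cloud(c); 
    if n=="side":
        hsv=cv2.cvtColor(c["img"],cv2.COLOR_RGB2HSV)
        m=(P[...,2]>.12)&(P[...,2]<.26)&(abs(P[...,0]-.497)<.05)&(abs(P[...,1]-.25)<.05)&(hsv[...,1]<60)&(hsv[...,2]>90)
        print("tin z",P[m][:,2].min(),P[m][:,2].max(),m.sum())
E
```

```text
force [ 0.03  0.06 -4.34] sd [0.53 0.64 0.47] tor [ 0.026  0.019 -0.006] [0.49689048 0.2424154  0.18880211] 0.5010868329099609 28.375 eff [ -0.   -45.26 -35.34   0.     0.     0.  ]
lid z 0.2145425191840024 tool x world [ 0.  0. -1.]
tin z 0.14831365247489026 0.2429572116606905 917
```

View pics/side9.png

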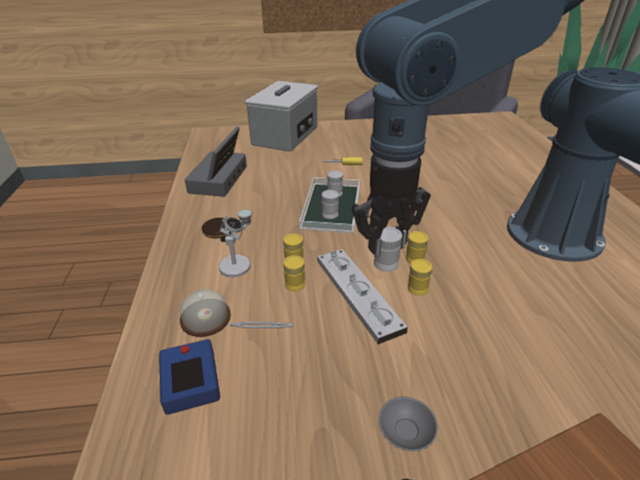

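View pics/top9.png

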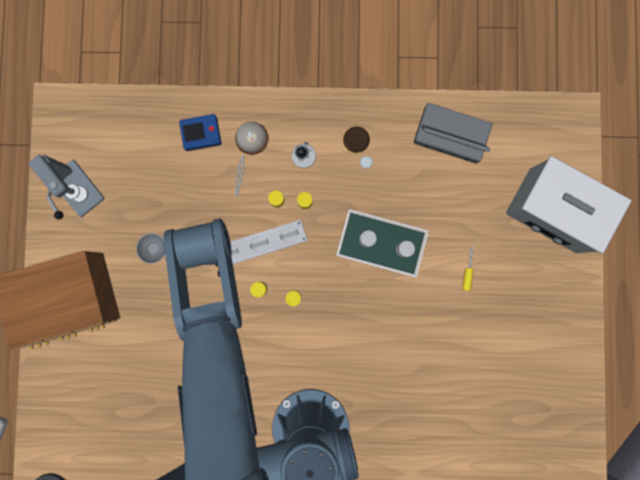

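Lid z 0.2145 puts the base at about 0.150. The side view shows the held tin upright at (388,250). The top view shows the two lighter tins standing in the tray at (368,239) and (406,249), and everything else where it was.

```bash
python3 -c "
from bench import hand_in
print(hand_in())"
```

```text
the job is handed in; nothing more can be done
None
```

I pulled all three tins straight up out of their clips and weighed each on the wrist force sensor. The two lighter ones are upright on the tray floor. The arm is still holding the heaviest above the rack, and the job was handed in at about 28.5 s of the 72 s allowed.

| Tin (seat) | Weight (N) | Mass (kg, approx.) | Where it is now |
|---|---|---|---|
| -y seat | 1.4 | 0.14 | In the tray |
| Middle seat | 1.7 | 0.18 | In the tray |
| +y seat | 4.4 | 0.45 | Held above the rack |

The force readings scatter by about 0.5 N each and were averaged, less a zero offset of about 0.2 N. The heaviest tin stands out by well over 0.15 kg.

**Last checks:**
- **Held tin:** its lid is at z = 0.2145 m, so its base is about 0.150 m above the bench. The tool is exactly vertical.
- **Tray tins:** both lids are at z = 0.069 m, and both tins stand upright.
- **Other objects:** by eye, the yellow tins, watch stand and other loose things have not moved between the first and last top views.

**What disagreed:**
- The cameras differed by 2–3 mm on the tins' positions. I used the wrist camera's values, and the grasps were centred.
- The second tin touched down with about 10 N before I released it. It stayed upright.

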